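Clip the badge printer's roller in and hold its key switch turned

TASK

The badge printer stands open for service: take its roller from the cradle and press it down past the sprung jaw until it sits fully home in both fork clips with the jaw closed over it, and let go of it. Then take the key with the round head from the key stand, push it fully home into the printer's lock, rocking it a little if the sticky pins resist, turn it a quarter turn clockwise (seen from above), and finish while still gripping the key and holding it turned, because the lock springs back when let go. Leave the square-headed key in its place in the stand.

Things in the scene. Friction and masses are not known exactly. Their poses are not given: they have to be found in the camera images.
- printer: Badge printer, cover off, fixed: grey base 200 (x) x 280 (y) x 50 mm high; black rear housing over x +50 to +100 mm, 90 mm high. Origin: centre of the underside; +x to its rear, +y to its left, z up; its yaw varies. On its deck stand the roller clip (left half) and the round lock (right half).
- clip_seat (a point): Centre of the seated roller, which lies along y: 85 mm above the desk, at (-30, 40, 85) mm in the printer's frame, same axes. Two steel forks, 10 mm thick, stand 44 mm either side along y; each has an open-topped slot 14.5 mm wide, floor 79 mm above the desk, front wall flared outwards up to 107 mm. The deck is 35 mm below the seat.
- jaw (a joint): Angle of the dark steel sprung jaw at the rear of the forks: 0 closed, about 0.15 as the roller passes, stop 0.5. Over each slot it has a round nose (8 mm diameter, 96 mm above the desk) with a 45 degree ramp above, up to 113 mm. Pressing the roller straight down takes some 5 to 10 N in all; the jaw snaps shut over the seated ends.
- roller_mid (a point): Centre of the roller, at first 35 mm above the desk. It lies along its own y: black rubber body 18 mm diameter, 66 mm long, with steel ends 12 mm diameter (110 mm over all), both ends alike, about 110 g. It may be turned about its own axis, so only its y axis tells its heading.
- cradle: White plastic cradle fixed to the desk, base 50 (x) x 130 (y) x 10 mm, with two saddles 44 mm either side of the middle (12 mm thick, 37 mm high) that carry the roller's steel ends; the roller lies along y. Origin: centre of the underside. It is on the left or the right of the printer, the key stand on the other side.
- stand: Light wooden key stand fixed to the desk, 130 (x) x 50 (y) x 45 mm high, origin centre of the underside, two slots in its top at x = -40 and +40 mm, their length along x. A key stands upright in each, blade down, collar on the top. Which key is in which slot varies.
- key_grip (a point): Centre of the round head of the key to use, 75 mm above the desk in the stand; z up along the key. Head: black disc 32 mm diameter, 9 mm thick along y: grip across y. Below its centre: neck 12 x 7 mm from 16 to 30 mm, in it a collar 27 (x) x 15 x 4 mm from 26 to 30; blade 15 (x) x 6 (y) mm from 30 to 53, then a wedge tip, 12 mm wide, to 60 mm. Alike both ways round; about 45 g.
- spare_grip (a point): Centre of the square head (30 x 30 x 9 mm) of the other key, otherwise like the first, 75 mm above the desk in the stand. Leave it there.
- lock_face (a point): Middle of the upright lock's face, 90 mm above the desk, at (-30, -100, 90) mm in the printer's frame, same axes (does not turn with the lock). Brass plug 45 mm in diameter in a dark collar 62 mm in diameter, with a vertical slot 17 x 8 mm, 2.5 mm chamfers, its length along x at joint 0. Blade fully in: 30 mm, key collar on the face, head centre 30 mm above it.
- lock (a joint): Angle of the lock plug: 0 at rest, grows clockwise seen from above to a stop at 1.62 rad (a quarter turn is 1.57). The key has some 0.15 rad of play in it. A spring, about 0.1 N m, turns it back to 0 when let go. Two sticky sprung pins, 11 and 21 mm down the slot, resist the blade with some 10 to 20 N; rocking the key by 0.08 rad where it sticks eases them.
There are look-alikes about, which are no part of the job. Leave any red look-alike of the part that bears key_grip alone. Leave any turquoise look-alike of the part that bears roller_mid alone.

How it is judged:
By the outcome, as a careful person would: the job done as asked, in the order asked, and still so for the second after the job is handed in, while the arm keeps its last pose, push and grip.
It also fails if it takes over 72 s, if anything falls off the work surface, if the arm or the gripper's body presses on something with over 40 N, if the wrist force passes 120 N, or if a joint passes its speed limit or range.

ROBOT

A 6-joint arm with a two-finger parallel gripper is mounted at the origin on the work surface. World frame = base frame: x ahead of the robot, y to its left, z up, the work surface at z = 0. Lengths are in m, angles in rad, forces in N, time in s.
With the tool pointing down it reaches from about 0.325 to 0.85 m from the base axis. Payload 4.4 kg.
Tool frame: the origin (TCP) lies at the very end of the fingers, on their centre line; the grasp point (between the pads) lies 19 mm behind it; y points along the fingers, z is the direction in which the jaws open and shut, and the axes are right-handed (so a half turn about y gives the same grasp; the last joint's range is limited). The gripper opens to 94 mm and grips with 3 to 60 N. Pads are 16 mm wide; open, the fingers measure 119 mm over their backs; the gripper's body (75 mm by 177 mm) begins 78 mm behind the grasp point.
Start: joints at [-1.327, 0.207, 1.542, -0, 1.393, -0.15], TCP at [0.221, -0.531, 0.205] pointing down, gripper open.
Joint ranges: [-2.73, 2.73], [-0.86, 2.22], [0.23, 2.46], [-1.11, 4.25], [0.08, 2.63], [-2.82, 2.82]. Speed limits (rad/s): [2.79, 2.79, 3.14, 3.14, 3.14, 3.14].

INTERFACE

Orientations are given as a rotation vector (axis times angle).
In Python, from plant import sensors, cams, ticket gives the robot as it stands. The module is installed in compiled form; this text tells all that it offers.
- The arm moves only by the tool jog_arm, never from a script. Its argument "steps" is a list of rows, each a list of 7 numbers: the shift along the tool's x, y, z in m, then the turn, a rotation vector about the tool's x, y, z in rad, then the opening, from 0 (shut) to 1 (fully open). In form: [[tx, ty, tz, rx, ry, rz, fingers], ...]. A call has 1 to 20 rows; each row shifts and turns the commanded pose from where the row before left it, along the tool's axes as they then stand; what a row does not reach is not made up. A row lasts 1/8 s, in which the tool goes at most 62.5 mm and 10.7 degrees, less where a joint would pass 70% of its speed; a pose out of reach is approached as far as the arm can. A call with a gripper value outside its range is refused whole. The fingers move at their own pace and stop on an object; "grip_force" is the grip in N (left out, the last holds). Time passes only in rows, so rows that do not move let the fingers close. It gives the time, the measured TCP pose, the force and the opening at its end, in the units of the state.
- sensors.state(): the state, without advancing time (a new reading comes with each control period).
- cams.get_image(name): name is "side" or "top"; returns (picture, depth): 420x560x3 uint8, red, green, blue; 420x560 float32, m along the optical axis (not along the pixel's ray), 0 where there is no reading.
- cams.get_calibration(name): a dict with "fov_y" (degrees; the focal length in pixels is half the picture's height over the tangent of half this angle, whatever the lens; pixels are square), "cx", "cy" (the principal point, pixels), "k1" (the pictures are not rectified: a ray, as slopes to the right and down, at radius r is drawn at 1 + k1 r^2 times it, then the intrinsics apply), "R" (3x3) and "t" (3): a world point X has camera coordinates R X + t. Camera axes: x right, y down, z forward; pixel columns grow to the right and rows downward; lengths in m; the calibration is good to about 2 mm. A picture is of the moment at which its call begins. get_calibration takes no time and is no camera call.
- ticket.job_done(): hands the job in, once; it reports no verdict.
The state is a dict: "time": time; "joint_positions": joint angles; "qvel": joint speeds; "tau": joint torques, N m; "ee_pos": TCP position; "eef_rot": TCP orientation; "force": force on the tool from outside, world axes, zero at the start; "torque": the same for the moment, N m; "grip_width": finger opening in m.
Only numpy, scipy, OpenCV 4.12 (cv2) and the standard library are available. Lean on these libraries where they do the work, as an engineer would, in place of code of your own. Each camera call takes 0.05 s, during which the arm holds its last target.

## Working session

There is one attempt and no reset: what is moved stays moved. The work goes in short steps, Python scripts to look and compute and a tool call to move; the robot and the scene stay as the last step left them, time stands still between calls to the robot, and variables do not carry over. Pictures are saved under pics/ and viewed, and the job is handed in when it is done.

Besides the shell and the picture viewer there is one more tool, called after "Call:" as name(argument=value, ...) on one line, values as JSON. jog_arm: Moves the arm, as the interface text tells. Its arguments: {"type":"object","properties":{"steps":{"type":"array"},"grip_force":{"type":"number"}},"required":["steps"]}

```bash
mkdir -p pics
cat > h.py <<'E'
import numpy as np, cv2
from plant import sensors, cams, ticket
def K(name):
    c=cams.get_calibration(name); f=210/np.tan(np.radians(c['fov_y'])/2); return c,f
def ray(name,u,v):
    c,f=K(name); p=np.array([(u-c['cx'])/f,(v-c['cy'])/f]); q=p.copy()
    for _ in range(30): q=p/(1+c['k1']*(q@q))
    R=np.array(c['R']);t=np.array(c['t']); return -R.T@t, R.T@np.array([q[0],q[1],1.])
def atz(name,u,v,z):
    o,d=ray(name,u,v); return o+d*(z-o[2])/d[2]
def withd(name,u,v,dep):
    o,d=ray(name,u,v); return o+d*dep
def proj(name,X):
    c,f=K(name); x=np.array(c['R'])@np.array(X)+np.array(c['t']); q=x[:2]/x[2]; q=q*(1+c['k1']*(q@q)); return q*f+[c['cx'],c['cy']]
def cloud(name,D):
    c,f=K(name); v,u=np.mgrid[0:420,0:560]; p=np.stack([(u-c['cx'])/f,(v-c['cy'])/f],-1); q=p.copy()
    for _ in range(30): q=p/(1+c['k1']*(q**2).sum(-1,keepdims=True))
    x=np.concatenate([q*D[...,None],D[...,None]],-1); return (x-np.array(c['t']))@np.array(c['R'])
def snap(tag):
    for n in('side','top'):
        im,d=cams.get_image(n); np.savez(f'{n}_{tag}.npz',im=im,d=d); cv2.imwrite(f'pics/{n}_{tag}.png',im[...,::-1])
E
python3 -c "
from h import *
snap('0')
for n in('side','top'):print(cams.get_calibration(n))
print(sensors.state())"
```

```text
{'fov_y': 48.64346508096569, 'cx': 276.1669592084046, 'cy': 205.14636995133588, 'k1': -0.10086545216621577, 'R': array([[-0.99884783, -0.04717146, -0.00882374],
       [-0.01500669,  0.48166809, -0.87622523],
       [ 0.04558294, -0.87508325, -0.48182102]]), 't': array([0.47225066, 0.08490672, 1.21051519])}
{'fov_y': 57.71082063466098, 'cx': 287.45120576173116, 'cy': 208.77000715602242, 'k1': 0.01047538948397394, 'R': array([[ 0.01872498, -0.99962994,  0.01973208],
       [-0.98614726, -0.02171845, -0.16444419],
       [ 0.16481189, -0.01637952, -0.986189  ]]), 't': array([-0.01033439,  0.46806203,  0.92668489])}
{'time': 0.1, 'joint_positions': array([-1.32750127e+00,  2.07358368e-01,  1.54279958e+00, -7.46882770e-06,
        1.39347920e+00, -1.50474415e-01]), 'qvel': array([ 0.00028884, -0.00214422, -0.00285191,  0.00024974,  0.00196667,
       -0.00161943]), 'tau': array([ 3.29187133e-04, -3.71860671e+01, -2.82292235e+01,  7.00235437e-02,
        3.11408972e-02, -5.09108941e-05]), 'ee_pos': array([ 0.22043636, -0.5302859 ,  0.20439898]), 'eef_rot': array([-0.40011806,  2.00747509, -2.00329953]), 'force': array([-0.27551746, -0.46165311, -0.65087926]), 'torque': array([-0.01618059,  0.01430746,  0.00558669]), 'grip_width': 0.09372581796608527}
```

View pics/top_0.png

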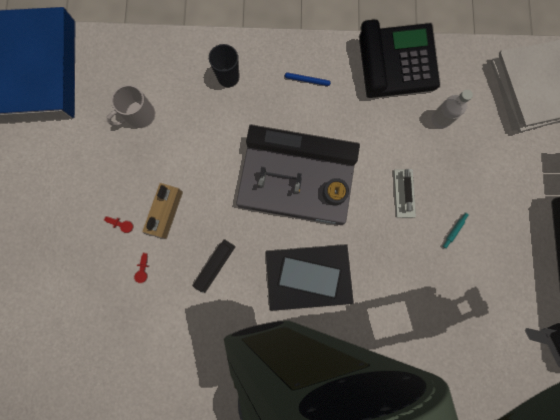

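View pics/side_0.png

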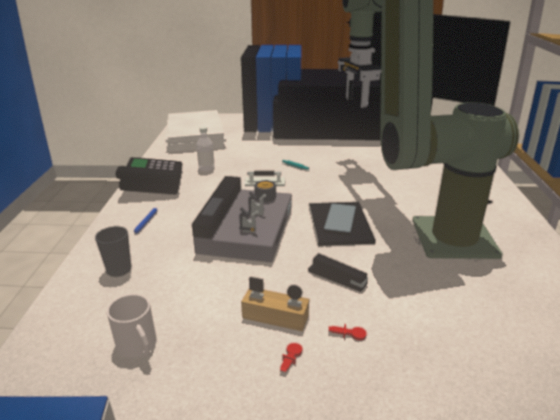

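Top view: the printer is at (297,178), the cradle with the black roller at (406,190), and the key stand at (162,210). Side view: the square key head is at (257,285) and the round head at (294,292). I'll take close crops and measure.

Candidates:
- **Roller:** black in cradle at top (407,190), which I choose. Also a turquoise one at (455,230), a dark bar at (214,265) and a blue pen at (307,79).
- **Key:** stand slots at top (162,190) and (153,230). Red keys at (118,224) and (141,268) are to be left alone.

Run:
```python
from h import *
t=np.load('top_0.npz');s=np.load('side_0.npz')
a=cv2.resize(t['im'][170:245,130:230],(400,300),interpolation=2)
b=cv2.resize(t['im'][150:225,350:450],(400,300),interpolation=2)
c=cv2.resize(t['im'][120:225,230:370],(400,300),interpolation=2)
d=cv2.resize(s['im'][260:335,230:330],(400,300),interpolation=2)
cv2.imwrite('pics/crop0.png',np.vstack([np.hstack([a,b]),np.hstack([c,d])])[...,::-1])
P=cloud('top',t['d']);S=cloud('side',s['d'])
def show(n,Q,u,v): print(n,u,v,Q[v,u].round(4))
for u,v in [(162,190),(153,230),(162,210),(407,190),(336,192),(260,150),(250,200),(340,215),(300,200)]: show('top',P,u,v)
for u,v in [(257,285),(294,292),(275,305),(265,186),(290,205)]: show('side',S,u,v)
```

```text
top 162 190 [0.4987 0.3019 0.0896]
top 153 230 [0.4064 0.33   0.0474]
top 162 210 [0.4572 0.3125 0.0448]
top 407 190 [ 0.5226 -0.3051  0.044 ]
top 336 192 [ 0.5077 -0.1196  0.0699]
top 260 150 [0.6183 0.0728 0.0477]
top 250 200 [0.4862 0.0936 0.052 ]
top 340 215 [ 0.4534 -0.1325  0.05  ]
top 300 200 [ 0.4892 -0.0317  0.0507]
side 257 285 [0.496  0.3077 0.075 ]
side 294 292 [0.4217 0.3299 0.0775]
side 275 305 [0.4591 0.3311 0.0442]
side 265 186 [ 0.5086 -0.1149  0.0858]
side 290 205 [ 0.4384 -0.0981  0.0359]
```

View pics/crop0.png

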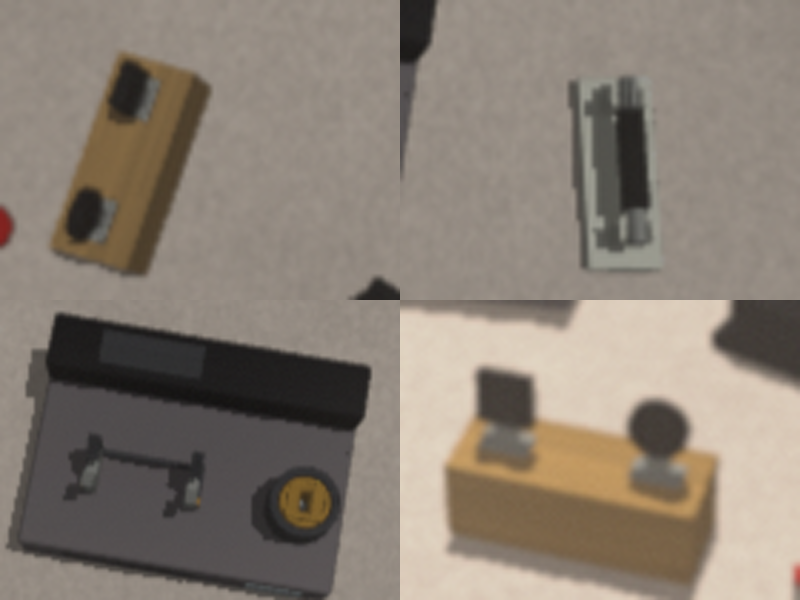

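Run:
```python
from h import *
for n in('top','side'):
    z=np.load(n+'_0.npz');P=cloud(n,z['d']);im=z['im'].astype(int)
    X,Y,Z=P[...,0],P[...,1],P[...,2]
    desk=(X>.35)&(X<.75)&(abs(Y)<.45)&(abs(Z)<.012); print(n,'desk z',np.median(Z[desk]),Z[desk].std())
    def fit(name,m):
        m=m.astype(np.uint8); k,l,st,_=cv2.connectedComponentsWithStats(m); i=1+np.argmax(st[1:,4]); q=P[l==i]
        r=cv2.minAreaRect((q[:,:2]*1000).astype(np.float32)); print(name,(l==i).sum(),np.round(r[0],1),np.round(r[1],1),round(r[2],2),'z',np.median(q[:,2]).round(4))
        return l==i
    reg=(X>.4)&(X<.7)&(abs(Y+.01)<.19)
    fit('printer all',reg&(Z>.035))
    fit('housing top',reg&(Z>.082)&(Z<.098)&(X>.54))
    fit('stand top',(X>.37)&(X<.56)&(Y>.25)&(Y<.38)&(Z>.037)&(Z<.053))
    fit('stand all',(X>.37)&(X<.56)&(Y>.25)&(Y<.38)&(Z>.037))
    fit('heads hi',(X>.37)&(X<.45)&(Y>.25)&(Y<.38)&(Z>.062))
    fit('heads sq',(X>.45)&(X<.56)&(Y>.25)&(Y<.38)&(Z>.062))
    fit('cradle',(X>.4)&(X<.65)&(Y<-.24)&(Y>-.36)&(Z>.005))
    fit('roller',(X>.4)&(X<.65)&(Y<-.24)&(Y>-.36)&(Z>.03))
    fit('lockcol',(X>.44)&(X<.56)&(Y<-.06)&(Y>-.17)&(Z>.08)&(Z<.097))
    br=(im[...,0]-im[...,2]>50)&reg&(Y<-.05)
    fit('brass',br)
```

```text
top desk z 0.0006202288416966554 0.0023451902521304845
printer all 9144 [552.5 -23. ] [280.  202.4] 81.28 z 0.0518
housing top 2226 [627.4 -34.6] [279.4  51.2] 81.39 z 0.0905
stand top 890 [459.4 316.1] [ 51.9 129.7] 74.81 z 0.0462
stand all 1091 [459.4 316.1] [ 51.9 129.7] 74.81 z 0.0468
heads hi 91 [420.2 326.2] [ 9.9 30.4] 79.5 z 0.0853
heads sq 95 [497.7 305.5] [ 9.5 30. ] 74.67 z 0.0885
cradle 919 [ 522.3 -309.7] [132.6  50.9] 1.53 z 0.0114
roller 302 [ 525.6 -309.6] [108.3  24. ] 1.52 z 0.0403
lockcol 489 [ 508.6 -116.7] [61.2 58.8] 0.47 z 0.0898
brass 218 [ 507.4 -118.2] [41.2 42.1] 45.61 z 0.0898
side desk z 4.235021325931197e-05 0.0025370558410086727
printer all 5318 [552.6 -21. ] [286.2 202.2] 81.22 z 0.0509
housing top 1031 [627.  -32.5] [286.2  51.3] 81.29 z 0.0892
stand top 1133 [459.5 315.9] [ 55.8 131.8] 74.36 z 0.0453
stand all 1571 [459.5 315.9] [ 55.8 131.8] 74.36 z 0.046
heads hi 190 [420.4 326.9] [12.4 30.2] 75.62 z 0.0792
heads sq 209 [497.7 306.4] [11.6 30.2] 77.27 z 0.0802
cradle 382 [ 523.3 -306.9] [129.3  51.4] 1.91 z 0.0176
roller 156 [ 526.1 -306. ] [109.5  26.6] 0.77 z 0.037
lockcol 229 [ 507.9 -115. ] [63.2 59. ] 73.42 z 0.0881
brass 91 [ 509.3 -119.7] [41.5 46.9] 16.01 z 0.0883
```

Run:
```python
from h import *
from scipy.spatial.transform import Rotation as R
s=sensors.state();M=R.from_rotvec(s['eef_rot']).as_matrix();print('tool axes cols',M.round(3).tolist())
yaw=np.radians(-8.7);C=np.array([.5525,-.0225])
c,sn=np.cos(yaw),np.sin(yaw)
def pf(P): d=P[...,:2]-C; return np.stack([c*d[...,0]+sn*d[...,1],-sn*d[...,0]+c*d[...,1],P[...,2]],-1)*1000
for n in('top','side'):
    z=np.load(n+'_0.npz');P=cloud(n,z['d']);im=z['im'].astype(int);X,Y,Z=P[...,0],P[...,1],P[...,2]
    m=(X>.45)&(X<.6)&(Y<-.28)&(Y>-.345)&(Z>.033)&(Z<.06)&(im.max(-1)<60)
    q=P[m];r=cv2.minAreaRect((q[:,:2]*1000).astype(np.float32));print(n,'body',m.sum(),np.round(r[0],1),np.round(r[1],1),round(r[2],2),q[:,2].max(),q[:,:2].mean(0))
    F=pf(P);m=(abs(F[...,0]+20)<50)&(abs(F[...,1]-40)<70)&(F[...,2]>57)
    q=F[m];print(n,m.sum())
    for lo in range(-30,100,10):
        w=q[(q[:,1]>=lo)&(q[:,1]<lo+10)]
        if len(w): print(lo,len(w),'x',w[:,0].min().round(),w[:,0].max().round(),np.median(w[:,0]).round(1),'z',w[:,2].min().round(),w[:,2].max().round(),np.median(w[:,2]).round())
```

```text
tool axes cols [[-0.923, -0.0, 0.384], [-0.384, 0.002, -0.923], [-0.0, -1.0, -0.002]]
top body 160 [ 526.  -307.8] [63.6 15.3] 2.03 0.04828099212942909 [ 0.52549326 -0.30715247]
top 292
-20 18 x -45.0 -5.0 -28.1 z 61.0 70.0 65.0
-10 81 x -51.0 -7.0 -26.3 z 58.0 115.0 103.0
0 13 x -44.0 -6.0 -9.8 z 60.0 104.0 63.0
10 10 x -11.0 -6.0 -9.6 z 59.0 65.0 63.0
20 11 x -11.0 -7.0 -9.3 z 58.0 66.0 63.0
30 9 x -12.0 -7.0 -9.7 z 61.0 68.0 64.0
40 10 x -11.0 -7.0 -9.6 z 59.0 65.0 64.0
50 11 x -12.0 -7.0 -10.5 z 58.0 67.0 63.0
60 9 x -12.0 -7.0 -9.3 z 60.0 66.0 64.0
70 45 x -51.0 -7.0 -21.8 z 58.0 113.0 79.0
80 73 x -52.0 -7.0 -26.6 z 59.0 115.0 102.0
90 2 x -44.0 -21.0 -32.6 z 63.0 64.0 64.0Traceback (most recent call last):
  File "<stdin>", line 10, in <module>
    return umr_maximum(a, axis, None, out, keepdims, initial, where)
ValueError: zero-size array to reduction operation maximum which has no identity
```

Crop check: the black roller in the white cradle, and the round disc in the near slot (x≈0.42, y≈0.326, z≈0.077). The square head is in the far slot. I'm going for the roller.

Call:
jog_arm(steps=[[0,0,0,0,0.183,0,1],[0,0,0,0,0.183,0,1],[-0.0389,0.0075,-0.0266,0,0,0,1],[-0.0389,0.0075,-0.0266,0,0,0,1],[-0.0389,0.0075,-0.0266,0,0,0,1],[-0.0389,0.0075,-0.0266,0,0,0,1],[-0.0389,0.0075,-0.0266,0,0,0,1],[-0.0389,0.0075,-0.0266,0,0,0,1],[-0.0389,0.0075,-0.0266,0,0,0,1],[-0.0389,0.0075,-0.0266,0,0,0,1],[0,0,0,0,0,0,1]], grip_force=30)

```text
time: 1.48
ee_pos: [0.527, -0.3068, 0.1439]
eef_rot: [-0.038, 2.208, -2.204]
force: [0.5, 0.2, 0.8]
grip_width: 0.0939
```

```bash
cat >> h.py <<'E'
from scipy.spatial.transform import Rotation as Ro
def goto(pos,yawz_deg,ee=None):
    s=sensors.state(); M=Ro.from_rotvec(s['eef_rot']).as_matrix()
    y=np.radians(yawz_deg); zt=np.array([np.cos(y),np.sin(y),0]); yt=np.array([0,0,-1.]); xt=np.cross(yt,zt)
    T=np.stack([xt,yt,zt],1); rv=Ro.from_matrix(M.T@T).as_rotvec()
    d=np.array(pos)-s['ee_pos']
    print('t',s['time'].__round__(2),'ee',s['ee_pos'].round(4),'yawz',np.degrees(np.arctan2(M[1,2],M[0,2])).round(2),'F',s['force'].round(1),'T',s['torque'].round(2),'grip',round(s['grip_width'],4),'q',s['joint_positions'].round(2))
    print('rot',rv.round(4),'| shift in current axes',(M.T@d).round(4),'| in target axes',(T.T@d).round(4))
E
python3 -c "
from h import *
snap('1'); goto([.5255,-.309,.022],-88.4)"
```

```text
t 1.57 ee [ 0.5253 -0.3093  0.1448] yawz -88.34 F [-0.4  0.1  0.5] T [ 0.02  0.02 -0.03] grip 0.094 q [-0.67  0.33  1.51 -0.    1.3   0.87]
rot [0.0004 0.001  0.0016] | shift in current axes [-0.0004  0.1228 -0.0003] | in target axes [-0.0002  0.1228 -0.0003]
```

View pics/top_1.png

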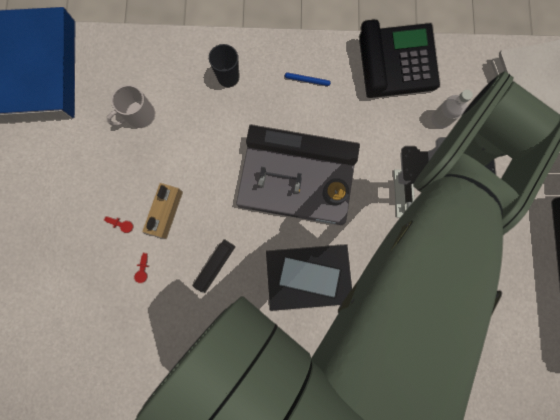

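The arm hides most of the cradle at (400,195), but the measured pose agrees with the target. I'll descend and grip.

Call:
jog_arm(steps=[[0,0.045,0,0,0,0,1],[0,0.045,0,0,0,0,1],[0,0.033,0,0,0,0,1],[0,0,0,0,0,0,0.6],[0,0,0,0,0,0,0.3],[0,0,0,0,0,0,0],[0,0,0,0,0,0,0],[0,0,0,0,0,0,0],[0,0,0,0,0,0,0],[0,0,0,0,0,0,0]], grip_force=30)

```text
time: 2.82
ee_pos: [0.5258, -0.3095, 0.0225]
eef_rot: [-0.031, 2.207, -2.207]
force: [0.3, 0.7, -0.3]
grip_width: 0.0275
```

```bash
python3 -c "
from h import *
goto([.5255,-.309,.022],-88.4)"
```

```text
t 2.83 ee [ 0.5258 -0.3095  0.0225] yawz -88.4 F [ 0.3  0.7 -0.3] T [ 0.01 -0.05  0.07] grip 0.0275 q [-0.67  0.48  1.59 -0.    1.07  0.87]
rot [0. 0. 0.] | shift in current axes [ 0.0003  0.0005 -0.0005] | in target axes [ 0.0003  0.0005 -0.0005]
```

Still closing. I'll give it a few more rows, then lift slightly.

Call:
jog_arm(steps=[[0,0,0,0,0,0,0],[0,0,0,0,0,0,0],[0,0,0,0,0,0,0],[0,0,0,0,0,0,0]], grip_force=35)

```text
time: 3.32
ee_pos: [0.5258, -0.3097, 0.0225]
eef_rot: [-0.03, 2.207, -2.208]
force: [0.4, 0.0, -0.5]
grip_width: 0.0171
```

```bash
python3 -c "
from h import *
goto([.5255,-.309,.022],-88.4)"
```

```text
t 3.33 ee [ 0.5258 -0.3097  0.0225] yawz -88.41 F [ 0.4  0.  -0.5] T [-0.14  0.02 -0.01] grip 0.0171 q [-0.67  0.48  1.59 -0.    1.07  0.87]
rot [-0.0002 -0.0002 -0.0001] | shift in current axes [ 0.0003  0.0005 -0.0008] | in target axes [ 0.0003  0.0005 -0.0008]
```

Call:
jog_arm(steps=[[0,-0.02,0,0,0,0,0],[0,-0.04,0,0,0,0,0],[0,-0.04,0,0,0,0,0],[0,-0.048,0,0,0,0,0],[0,0,0,0,-0.174,0,0],[0,0,0,0,-0.174,0,0],[0,0,0,0,-0.174,0,0],[0,0,0,0,-0.174,0,0],[0,0,0,0,-0.174,0,0],[0,0,0,0,-0.174,0,0],[0,0,0,0,-0.174,0,0],[0,0,0,0,-0.173,0,0],[-0.045,0,-0.0067,0,0,0,0],[-0.045,0,-0.0067,0,0,0,0],[-0.045,0,-0.0067,0,0,0,0],[-0.045,0,-0.0067,0,0,0,0],[-0.045,0,-0.0067,0,0,0,0],[-0.045,0,-0.0067,0,0,0,0]])

```text
time: 5.58
ee_pos: [0.5268, -0.035, 0.1718]
eef_rot: [-1.132, 1.32, -1.321]
force: [0.5, -0.6, -0.4]
grip_width: 0.0171
```

```bash
python3 -c "
from h import *
snap('2');goto([.5289,.0216,.125],-8.7)"
```

```text
t 5.67 ee [ 0.5263 -0.0324  0.1716] yawz -8.42 F [-0.3 -0.6 -0.3] T [-0.02 -0.09 -0.  ] grip 0.017 q [-0.23  0.14  1.7   0.    1.31 -0.08]
rot [-0.      0.0049 -0.0021] | shift in current axes [-0.0537  0.0467 -0.0054] | in target axes [-0.0538  0.0466 -0.0056]
```

View pics/top_2.png

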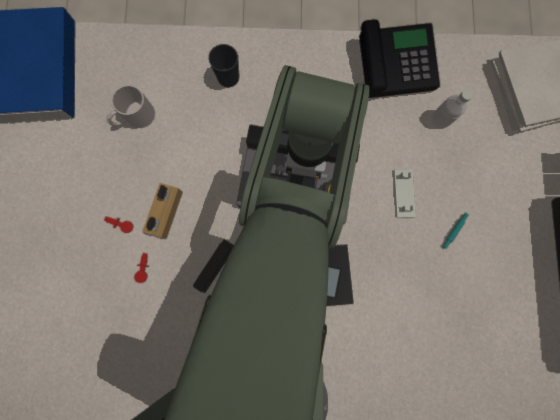

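View pics/side_2.png

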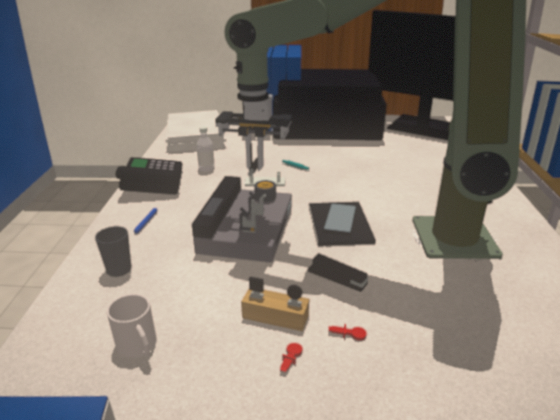

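The cradle is empty at top (404,193) and the roller hangs in the gripper at side (256,162). I'll move above the clip.

Call:
jog_arm(steps=[[-0.027,0,-0.0028,0,0.005,0,0],[-0.027,0,-0.0028,0,0,0,0],[0,0.024,0,0,0,0,0],[0,0.023,0,0,0,0,0],[0,0,0,0,0,0,0]])

```text
time: 6.3
ee_pos: [0.528, 0.0174, 0.1223]
eef_rot: [-1.134, 1.327, -1.322]
force: [-0.0, -0.5, -1.3]
grip_width: 0.017
```

Run:
```python
from h import *
snap('3');goto([.5289,.0216,.125],-8.7)
s=np.load('side_3.npz')
cv2.imwrite('pics/crop3.png',cv2.resize(s['im'][120:260,190:310],(686,600)[:2] if 0 else (514,600),interpolation=2)[...,::-1])
for p in [(.5289,.0216,.138)]:
    ax=np.array([.1513,.9885,0])
    for k in(-.055,.055):
        print('pred end',proj('side',np.array(p)+ax*k),proj('side',np.array([.5289,.0216,.085])+ax*k))
```

```text
t 6.4 ee [0.5301 0.0171 0.1244] yawz -9.03 F [ 0.4 -0.3 -0.4] T [-0.07 -0.09  0.  ] grip 0.017 q [-0.13  0.19  1.73 -0.    1.21  0.03]
rot [-0.0009 -0.0057  0.    ] | shift in current axes [-0.0043 -0.0006 -0.0019] | in target axes [-0.0043 -0.0006 -0.0019]
pred end [257.76684667 182.00743714] [258.32468746 200.14043002]
pred end [247.023068   201.99266553] [247.878355   221.19101975]
```

View pics/crop3.png

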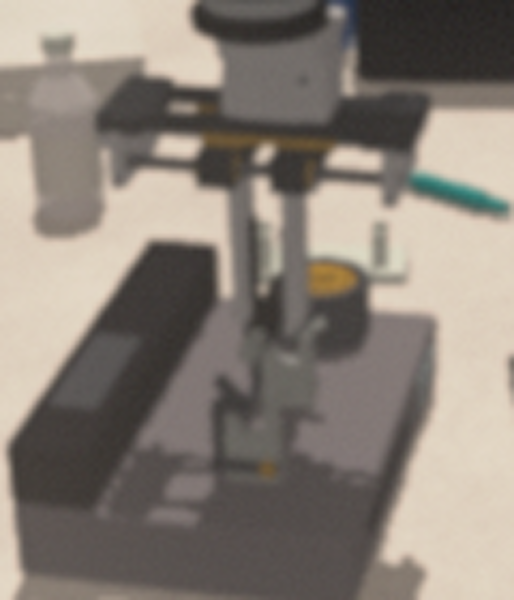

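Run:
```python
from h import *
yaw=np.radians(-8.7);C=np.array([.5525,-.0225]);c,sn=np.cos(yaw),np.sin(yaw)
s=np.load('side_3.npz');P=cloud('side',s['d'])
d=P[...,:2]-C;F=np.stack([c*d[...,0]+sn*d[...,1],-sn*d[...,0]+c*d[...,1],P[...,2]],-1)*1000
m=(abs(F[...,0]+30)<40)&(F[...,1]>40)&(F[...,1]<110)&(F[...,2]>100)&(F[...,2]<160)
for v in range(185,225):
    us=np.where(m[v])[0]
    if len(us): print(v,[(int(u),*F[v,u].astype(int).tolist(),int(s['im'][v,u].mean())) for u in us])
big=cv2.resize(s['im'][180:235,225:285],(660,600),interpolation=cv2.INTER_CUBIC)
big=np.clip(big.astype(float)*1.7,0,255).astype(np.uint8)
cv2.imwrite('pics/crop3b.png',big[...,::-1])
```

```text
185 [(244, -10, 47, 158, 152), (245, -12, 44, 156, 121), (246, -14, 44, 156, 110), (248, -20, 44, 157, 81), (249, -22, 44, 157, 75), (258, -45, 44, 159, 112)]
186 [(244, -10, 48, 155, 154), (245, -13, 48, 155, 123), (246, -14, 43, 153, 111), (247, -17, 44, 154, 102), (249, -21, 40, 153, 83), (256, -40, 46, 157, 93), (257, -43, 47, 158, 107), (258, -45, 45, 157, 112), (259, -48, 46, 158, 109), (260, -50, 44, 157, 108)]
187 [(244, -10, 45, 151, 154), (245, -12, 44, 151, 123), (246, -15, 47, 153, 109), (247, -17, 45, 152, 102), (248, -20, 46, 152, 86), (249, -22, 43, 151, 88), (256, -40, 46, 155, 91), (257, -42, 45, 154, 106), (258, -45, 47, 155, 111), (259, -48, 46, 155, 110), (260, -50, 46, 155, 109)]
188 [(244, -9, 42, 147, 147), (245, -12, 44, 148, 120), (246, -15, 45, 149, 111), (247, -17, 43, 148, 102), (248, -20, 46, 150, 86), (249, -21, 41, 147, 81), (256, -39, 43, 150, 92), (257, -43, 46, 152, 108), (258, -45, 45, 151, 114), (259, -47, 42, 150, 111), (260, -50, 45, 152, 108)]
189 [(245, -11, 43, 145, 116), (246, -15, 46, 146, 110), (247, -17, 44, 146, 103), (248, -19, 44, 146, 
[... 4622 characters left out ...]
 71), (243, -15, 84, 106, 63), (244, -18, 84, 106, 68), (245, -19, 78, 102, 79), (256, -47, 78, 106, 98), (257, -49, 79, 106, 98)]
212 [(242, -14, 90, 106, 69), (243, -16, 88, 105, 64), (245, -20, 84, 103, 68), (246, -22, 80, 101, 72), (255, -45, 82, 105, 98), (256, -49, 87, 108, 98), (257, -51, 85, 107, 99)]
213 [(243, -15, 83, 100, 60), (244, -19, 87, 102, 62), (245, -21, 86, 101, 63), (246, -23, 84, 101, 64), (247, -25, 82, 100, 66), (254, -42, 81, 101, 97), (255, -46, 88, 106, 98), (256, -49, 87, 105, 99), (257, -51, 85, 105, 99)]
214 [(246, -24, 89, 101, 61), (253, -40, 84, 100, 98), (254, -43, 87, 102, 98), (255, -46, 86, 102, 95), (256, -49, 88, 103, 93)]
215 [(253, -42, 89, 100, 97)]
```

View pics/crop3b.png

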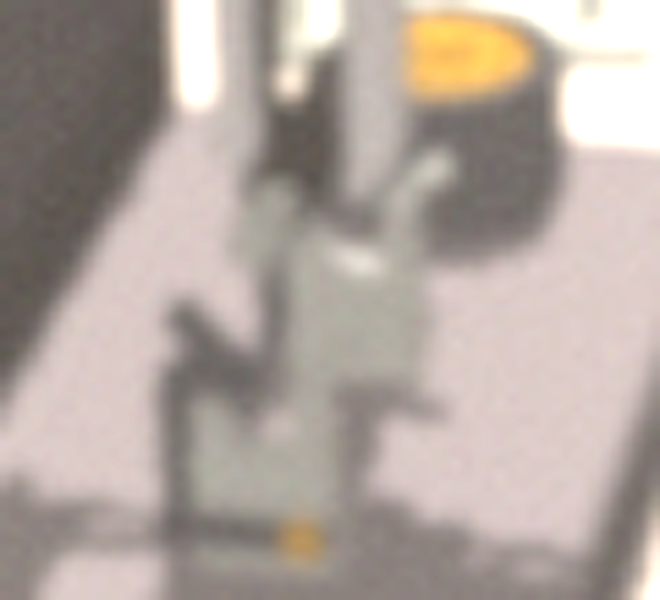

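The side crop shows the held roller's near end at about pixel (248,201). Its depth puts its axis at x≈-30.5 mm in the printer frame, in line with the forks. Now lowering.

Call:
jog_arm(steps=[[-0.004,0.012,0,0,-0.004,0,0],[0,0.012,0,0,0,0,0],[0,0.004,0,0,0,0,0],[0,0.004,0,0,0,0,0],[0,0.004,0,0,0,0,0],[0,0,0,0,0,0,0]], grip_force=45)

```text
time: 7.15
ee_pos: [0.5332, 0.0211, 0.0904]
eef_rot: [-1.129, 1.316, -1.324]
force: [-1.9, -0.5, 9.3]
grip_width: 0.0166
```

```bash
python3 -c "
from h import *
goto([.5289,.0216,.0725],-8.7)"
```

```text
t 7.15 ee [0.5332 0.0211 0.0904] yawz -8.76 F [-1.9 -0.5  9.3] T [-0.03  0.15  0.01] grip 0.0166 q [-0.12  0.24  1.76 -0.    1.14  0.03]
rot [-0.006  -0.0011 -0.    ] | shift in current axes [ 0.0002  0.0179 -0.0045] | in target axes [ 0.0001  0.0179 -0.0044]
```

Run:
```python
from h import *
snap('4');goto([.5289,.0216,.0725],-8.7)
s=np.load('side_4.npz')
big=cv2.resize(s['im'][180:235,225:285],(660,600),interpolation=cv2.INTER_CUBIC)
big=np.clip(big.astype(float)*1.7,0,255).astype(np.uint8)
cv2.imwrite('pics/crop4.png',big[...,::-1])
```

```text
t 7.25 ee [0.5331 0.0211 0.0905] yawz -8.77 F [-0.4  0.9  9.7] T [-0.08  0.11 -0.04] grip 0.017 q [-0.12  0.24  1.76 -0.    1.14  0.03]
rot [-0.0058 -0.0012 -0.    ] | shift in current axes [ 0.0001  0.0179 -0.0043] | in target axes [ 0.0001  0.018  -0.0042]
```

View pics/crop4.png

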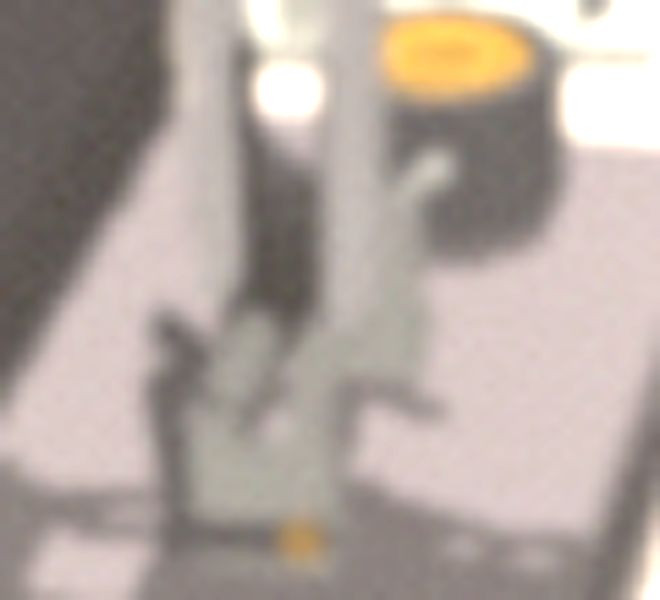

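The roller came down a few mm too far rearward and sits on the jaw ramp (end at crop (245,350)). I'll back up a little, shift forward and recheck.

Call:
jog_arm(steps=[[0,-0.008,0,0,0,0,0],[0,-0.006,-0.003,0,0,0,0],[0,0,0,0,0,0,0],[0,0,0,0,0,0,0]], grip_force=45)

```text
time: 7.75
ee_pos: [0.5271, 0.022, 0.1011]
eef_rot: [-1.133, 1.321, -1.321]
force: [0.6, -0.1, -1.0]
grip_width: 0.0169
```

```bash
cat > m.py <<'E'
import sys
from h import *
tag=sys.argv[1];snap(tag);goto([.5289,.0216,.0725],-8.7)
yaw=np.radians(-8.7);C=np.array([.5525,-.0225]);c,sn=np.cos(yaw),np.sin(yaw)
d=sensors.state()['ee_pos'][:2]-C;print('ee pf',(1000*np.array([c*d[0]+sn*d[1],-sn*d[0]+c*d[1]])).round(1))
s=np.load(f'side_{tag}.npz');P=cloud('side',s['d'])
d=P[...,:2]-C;F=np.stack([c*d[...,0]+sn*d[...,1],-sn*d[...,0]+c*d[...,1],P[...,2]],-1)*1000
zr=sensors.state()['ee_pos'][2]*1000+12.5
m=(abs(F[...,0]+30)<25)&(F[...,1]>72)&(F[...,1]<110)&(abs(F[...,2]-zr)<9)
q=F[m];print(m.sum(),'x',q[:,0].min(),q[:,0].max(),'med',np.median(q,0),'z',q[:,2].min(),q[:,2].max(),'ymax',q[:,1].max())
big=cv2.resize(s['im'][180:235,225:285],(660,600),interpolation=cv2.INTER_CUBIC)
big=np.clip(big.astype(float)*1.7,0,255).astype(np.uint8)
cv2.imwrite(f'pics/crop{tag}.png',big[...,::-1])
E
python3 m.py 5
```

```text
t 7.85 ee [0.527 0.022 0.101] yawz -8.77 F [ 0.1  0.7 -0.5] T [-0.02 -0.06 -0.01] grip 0.0167 q [-0.12  0.22  1.76  0.    1.17  0.03]
rot [ 0.0008 -0.0012  0.    ] | shift in current axes [0.0001 0.0285 0.0019] | in target axes [0.0001 0.0285 0.0019]
ee pf [-31.9  40.1]
74 x -52.154876355185394 -8.92383997442746 med [-33.03147863  84.47198116 113.98437901] z 104.565634414891 121.87056943331172 ymax 98.52003768933139
```

View pics/crop5.png

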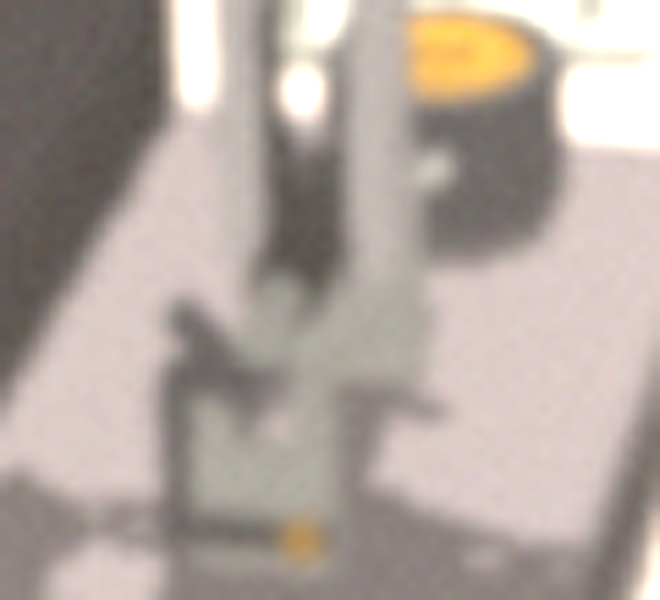

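Now aligned with the slot: roller end at crop (275,310), slot at (280,425). The arm yields rearward under load, so I'll bias slightly forward while pressing.

Call:
jog_arm(steps=[[0,0.006,-0.001,0,0,0,0],[0,0.005,-0.001,0,0,0,0],[0,0.004,0,0,0,0,0],[0,0.003,0,0,0,0,0],[0,0,0,0,0,0,0]], grip_force=45)

```text
time: 8.48
ee_pos: [0.5285, 0.0218, 0.0855]
eef_rot: [-1.128, 1.316, -1.324]
force: [1.3, -1.1, 5.2]
grip_width: 0.017
```

```bash
python3 m.py 6
```

```text
t 8.57 ee [0.5285 0.0218 0.0855] yawz -8.76 F [1.8 0.4 5.3] T [-0.09 -0.42  0.08] grip 0.0169 q [-0.12  0.24  1.77 -0.    1.13  0.03]
rot [-0.0068 -0.001  -0.0001] | shift in current axes [0.0002 0.013  0.0004] | in target axes [0.0002 0.013  0.0004]
ee pf [-30.4  40.2]
116 x -49.15937786411996 -5.431780181947383 med [-30.19419116  86.28979835  99.77466231] z 89.36388050928673 106.94392598109958 ymax 97.77751374431732
```

View pics/crop6.png

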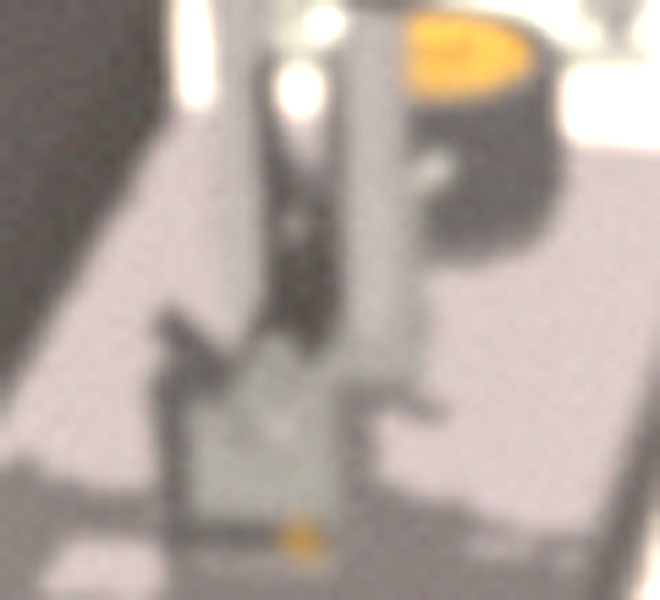

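Well aligned, with the jaw starting to yield. I'll keep pressing.

Call:
jog_arm(steps=[[0,0.003,0,0,0,0,0],[0,0.003,0,0,0,0,0],[0,0.003,0,0,0,0,0],[0,0.003,0,0,0,0,0],[0,0,0,0,0,0,0]])

```text
time: 9.2
ee_pos: [0.5287, 0.0217, 0.0725]
eef_rot: [-1.128, 1.315, -1.325]
force: [6.6, -1.0, 1.0]
grip_width: 0.017
```

```bash
python3 m.py 7
```

```text
t 9.3 ee [0.5287 0.0217 0.0725] yawz -8.77 F [ 6.6 -2.   1.9] T [-0.26 -1.3   0.03] grip 0.0169 q [-0.12  0.26  1.78 -0.    1.1   0.03]
rot [-0.0074 -0.0012 -0.0001] | shift in current axes [0.0001 0.     0.0002] | in target axes [0.0001 0.     0.0002]
ee pf [-30.2  40.1]
114 x -44.94139232487103 -6.158608060691689 med [-28.05220325  86.75263582  86.21818069] z 76.16315451105852 93.78681371792361 ymax 99.2751390778207
```

View pics/crop7.png

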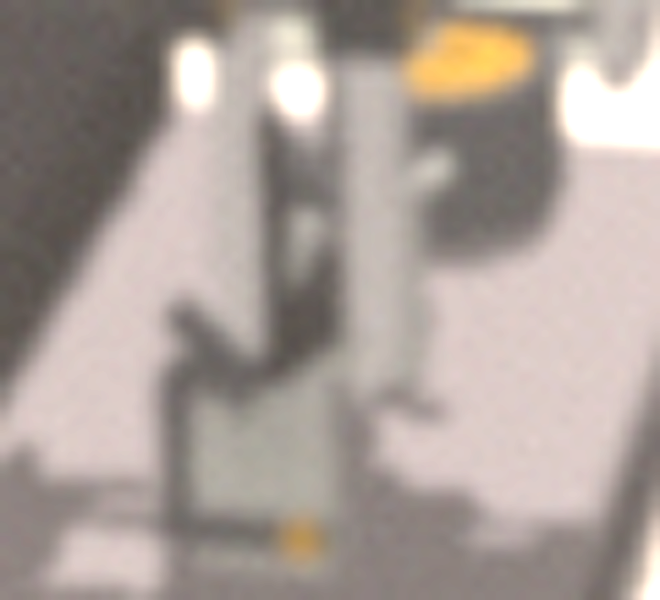

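The jaw tip is back at its closed place, crop (185,310), with the roller under it. I'll confirm the floor with a little extra push and relieve the sideways bias.

Call:
jog_arm(steps=[[0,0.0015,0.001,0,0,0,0],[0,0.0015,0.001,0,0,0,0],[0,0,0,0,0,0,0]])

```text
time: 9.68
ee_pos: [0.5288, 0.0217, 0.072]
eef_rot: [-1.132, 1.319, -1.322]
force: [-4.9, -0.4, 21.2]
grip_width: 0.0171
```

```bash
python3 -c "
from h import *
goto([.5289,.0216,.0725],-8.7)"
```

```text
t 9.68 ee [0.5288 0.0217 0.072 ] yawz -8.76 F [-4.9 -0.4 21.2] T [-0.07  0.8  -0.02] grip 0.0171 q [-0.12  0.26  1.78 -0.    1.1   0.03]
rot [-0.0023 -0.001   0.0003] | shift in current axes [ 0.     -0.0005  0.0001] | in target axes [ 0.     -0.0005  0.0001]
```

Floor reached: 21 N with 0.5 mm of travel. Relieve the load, release and rise.

Call:
jog_arm(steps=[[0,-0.0025,-0.001,0,0,0,0],[0,0,0,0,0,0,0.35],[0,0,0,0,0,0,0.35],[0,0,0,0,0,0,0.35],[0,0,0,0,0,0,0.35],[0,-0.02,0,0,0,0,0.35],[0,-0.03,0,0,0,0,0.35],[0,-0.04,0,0,0,0,0.5],[0,-0.04,0,0,0,0,0.6]])

```text
time: 10.8
ee_pos: [0.5257, 0.0223, 0.2016]
eef_rot: [-1.134, 1.322, -1.32]
force: [0.6, -0.6, -0.2]
grip_width: 0.0495
```

```bash
python3 m.py 8;python3 -c "
from h import *
goto([.4206,.3265,.15],74.8)"
```

```text
t 10.9 ee [0.5298 0.0218 0.2062] yawz -8.76 F [ 0.8 -0.1  0.8] T [-0.02 -0.03  0.05] grip 0.0554 q [-0.12  0.1   1.66  0.    1.37  0.03]
rot [-0.0099 -0.001  -0.0004] | shift in current axes [ 0.0004  0.1336 -0.0022] | in target axes [ 0.0003  0.1337 -0.0008]
ee pf [-29.2  40.4]
t 10.9 ee [0.5298 0.0218 0.2062] yawz -8.76 F [ 0.8 -0.1  0.8] T [-0.02 -0.03  0.05] grip 0.0554 q [-0.12  0.1   1.66  0.    1.37  0.03]
rot [-0.0084 -1.4584  0.0069] | shift in current axes [-0.2845  0.0547 -0.1549] | in target axes [-0.1852  0.0562  0.2654]Traceback (most recent call last):
  File "m.py", line 10, in <module>
    q=F[m];print(m.sum(),'x',q[:,0].min(),q[:,0].max(),'med',np.median(q,0),'z',q[:,2].min(),q[:,2].max(),'ymax',q[:,1].max())
                             ~~~~~~~~~~^^
    return umr_minimum(a, axis, None, out, keepdims, initial, where)
ValueError: zero-size array to reduction operation minimum which has no identity
```

Call:
jog_arm(steps=[[0,0,0,0,-0.182,0,0.6],[0,0,0,0,-0.182,0,0.6],[0,0,0,0,-0.182,0,0.6],[0,0,0,0,-0.182,0,0.6],[0,0,0,0,-0.182,0,0.6],[0,0,0,0,-0.182,0,0.6],[0,0,0,0,-0.182,0,0.6],[0,0,0,0,-0.184,0,0.6],[-0.0309,0.009,0.0442,0,0,0,0.6],[-0.0309,0.009,0.0442,0,0,0,0.6],[-0.0309,0.009,0.0442,0,0,0,0.6],[-0.0309,0.009,0.0442,0,0,0,0.6],[-0.0309,0.009,0.0442,0,0,0,0.6],[-0.0309,0.009,0.0442,0,0,0,0.6],[0,0,0,0,0,0,0.6],[0,0,0,0,0,0,0.6]])

```text
time: 12.9
ee_pos: [0.4165, 0.3261, 0.1459]
eef_rot: [-1.563, 0.209, -0.207]
force: [1.0, -0.1, -0.1]
grip_width: 0.0563
```

Run:
```python
from h import *
snap('9');goto([.4206,.3265,.056],74.8)
t=np.load('top_9.npz');s=np.load('side_9.npz')
a=cv2.resize(t['im'][120:225,230:370],(400,300),interpolation=2)
b=cv2.resize(s['im'][180:240,220:300],(400,300),interpolation=2)
c=cv2.resize(s['im'][240:330,220:340],(400,300),interpolation=2)
d=cv2.resize(t['im'][150:255,100:240],(400,300),interpolation=2)
cv2.imwrite('pics/crop9.png',np.clip(np.vstack([np.hstack([a,b]),np.hstack([c,d])])[...,::-1]*1.4,0,255))
```

```text
t 13.0 ee [0.4175 0.3255 0.1466] yawz 74.68 F [-0.7  0.5  0.5] T [ 0.01 -0.09  0.01] grip 0.0562 q [ 0.5   0.17  1.71 -0.    1.26 -0.8 ]
rot [ 0.0007 -0.0021 -0.0002] | shift in current axes [0.0027 0.0906 0.0018] | in target axes [0.0027 0.0906 0.0017][ WARN:0@3.591] global loadsave.cpp:1063 imwrite_ Unsupported depth image for selected encoder is fallbacked to CV_8U.
```

View pics/crop9.png

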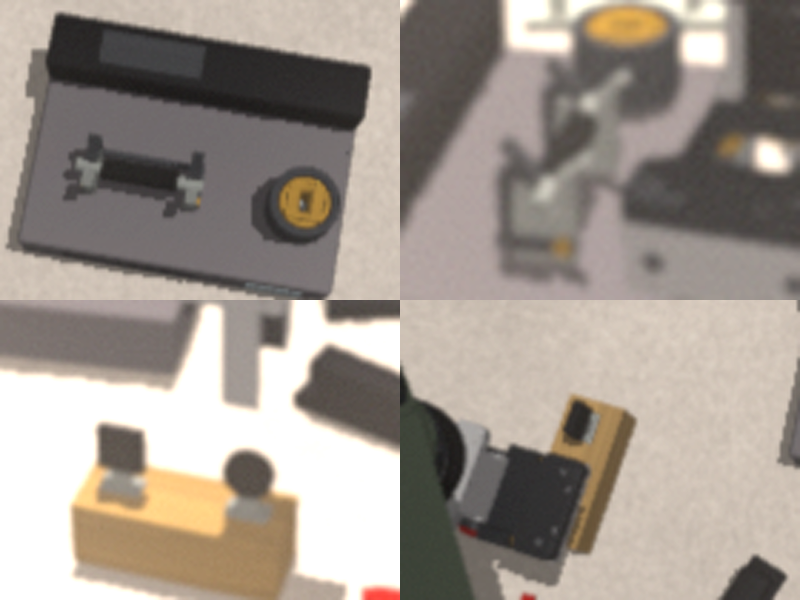

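The roller sits level in both forks in both views: top crop (140,170), dark jaw noses closed over the ends. Round head is below the gripper. Descend and grip.

Call:
jog_arm(steps=[[0.0027,0.03,0.0017,0,0,0,0.6],[0,0.03,0,0,0,0,0.6],[0,0.03,0,0,0,0,0.6],[0,0,0,0,0,0,0.6],[0,0,0,0,0,0,0.6]], grip_force=20)

```text
time: 13.62
ee_pos: [0.4215, 0.3273, 0.0581]
eef_rot: [-1.56, 0.209, -0.211]
force: [-0.3, -0.2, 0.4]
grip_width: 0.0561
```

Run:
```python
from h import *
goto([.4206,.3265,.056],74.8)
yaw=np.radians(-8.7);C=np.array([.5525,-.0225]);c,sn=np.cos(yaw),np.sin(yaw)
for n in('top','side'):
    s=np.load(n+'_9.npz');P=cloud(n,s['d']);im=s['im'].astype(int)
    d=P[...,:2]-C;F=np.stack([c*d[...,0]+sn*d[...,1],-sn*d[...,0]+c*d[...,1],P[...,2]],-1)*1000
    m=(abs(F[...,0]+30)<7)&(abs(F[...,1]-40)<50)&(F[...,2]>78)
    for lo in range(-10,90,10):
        w=F[m&(F[...,1]>=lo)&(F[...,1]<lo+10)]
        if len(w): print(n,lo,len(w),'x',np.median(w[:,0]).round(1),'z',np.median(w[:,2]).round(1),w[:,2].max().round(1))
```

```text
t 13.62 ee [0.4215 0.3273 0.0581] yawz 74.68 F [-0.3 -0.2  0.4] T [-0.02 -0.14 -0.02] grip 0.0561 q [ 0.5   0.29  1.77 -0.    1.08 -0.81]
rot [-0.0012 -0.002   0.0013] | shift in current axes [-0.0006  0.0021 -0.0011] | in target axes [-0.0006  0.0021 -0.0011]
top -10 24 x -28.3 z 91.3 102.7
top 0 20 x -30.2 z 89.8 98.0
top 10 23 x -30.8 z 93.8 96.4
top 20 25 x -31.2 z 93.5 98.8
top 30 23 x -30.9 z 93.5 95.6
top 40 23 x -30.8 z 93.1 95.5
top 50 25 x -30.4 z 93.3 96.9
top 60 23 x -29.7 z 93.4 96.8
top 70 23 x -31.1 z 91.2 95.9
top 80 26 x -28.3 z 93.9 104.4
side -10 17 x -29.3 z 91.3 102.2
side 0 4 x -33.4 z 90.5 96.6
side 10 9 x -29.6 z 92.8 94.5
side 20 9 x -32.1 z 92.2 94.6
side 30 8 x -29.5 z 91.9 93.8
side 40 13 x -32.7 z 91.8 94.4
side 50 10 x -30.5 z 92.0 94.6
side 60 10 x -29.9 z 92.3 94.1
side 70 14 x -29.3 z 91.5 100.6
side 80 18 x -29.4 z 90.4 99.6
```

Roller body top is 92–94 mm along its whole length (expected 94), so it is home. Close on the key.

Call:
jog_arm(steps=[[0,0.002,-0.001,0,0,0,0.3],[0,0,0,0,0,0,0],[0,0,0,0,0,0,0],[0,0,0,0,0,0,0],[0,0,0,0,0,0,0],[0,0,0,0,0,0,0],[0,0,0,0,0,0,0],[0,0,0,0,0,0,0]], grip_force=20)

```text
time: 14.62
ee_pos: [0.4199, 0.3267, 0.055]
eef_rot: [-1.561, 0.209, -0.209]
force: [-1.8, 0.4, 0.8]
grip_width: 0.0088
```

Run:
```python
from h import *
goto([.4206,.3265,.056],74.8)
```

```text
t 14.62 ee [0.4199 0.3267 0.055 ] yawz 74.77 F [-1.8  0.4  0.8] T [ 0.07 -0.08  0.01] grip 0.0088 q [ 0.5   0.29  1.78  0.    1.07 -0.81]
rot [-0.     -0.0005 -0.0001] | shift in current axes [ 0.0007 -0.001  -0.    ] | in target axes [ 0.0007 -0.001  -0.    ]
```

Call:
jog_arm(steps=[[0,0,0,0,0,0,0],[0,-0.02,0,0,0,0,0],[0,-0.035,0,0,0,0,0],[0,-0.05,0,0,0,0,0],[0,-0.05,0,0,0,0,0],[0,0,0,0,-0.114,0,0],[0.0171,0,-0.046,0,0,0,0],[0.0171,0,-0.046,0,0,0,0],[0.0171,0,-0.046,0,0,0,0],[0.0171,0,-0.046,0,0,0,0],[0.0171,0,-0.046,0,0,0,0],[0.0171,0,-0.046,0,0,0,0],[0.0171,0,-0.046,0,0,0,0],[0.0171,0,-0.046,0,0,0,0],[0.0171,0,-0.046,0,0,0,0],[0,0,0,0,0,0,0],[0,0,0,0,0,0,0]], grip_force=55)

```text
time: 16.75
ee_pos: [0.509, -0.1055, 0.2095]
eef_rot: [-1.567, 0.12, -0.119]
force: [0.7, -0.3, -0.7]
grip_width: 0.0086
```

Run:
```python
from h import *
snap('10');goto([.508,-.117,.145],81.3)
```

```text
t 16.85 ee [ 0.5091 -0.1046  0.2097] yawz 81.38 F [ 0.4 -0.3  0. ] T [ 0.03 -0.12  0.05] grip 0.0088 q [-0.37  0.09  1.67  0.    1.39 -1.79]
rot [-0.0005  0.0014 -0.0007] | shift in current axes [ 0.0008  0.0647 -0.0124] | in target axes [ 0.0008  0.0647 -0.0124]
```

View pics/side_10.png

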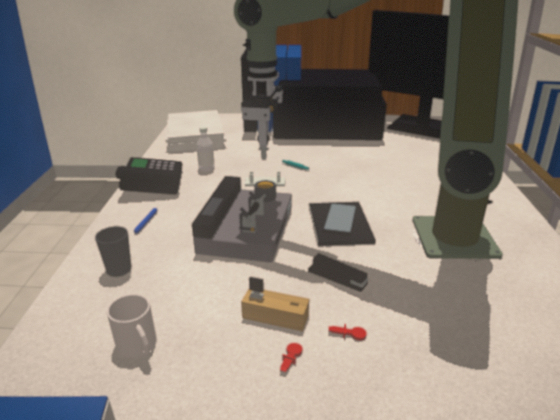

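View pics/top_10.png

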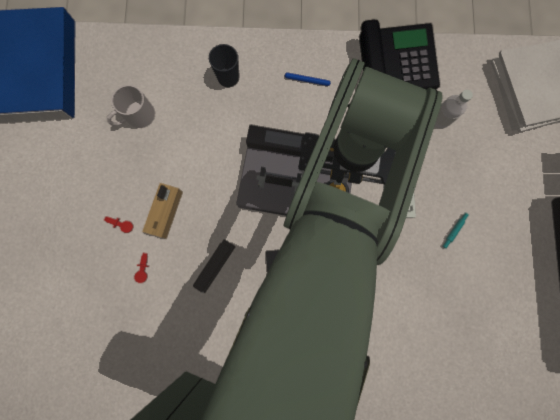

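The key is held at side (264,148). The stand's round slot is empty and the square key remains at (257,285). Lower to just above the lock and check the fit.

Call:
jog_arm(steps=[[0.0008,0,-0.0124,0,0,0,0],[0,0.035,0,0,0,0,0],[0,0.033,0,0,0,0,0],[0,0,0,0,0,0,0],[0,0,0,0,0,0,0]])

```text
time: 17.48
ee_pos: [0.5092, -0.1185, 0.1432]
eef_rot: [-1.568, 0.117, -0.12]
force: [0.5, 0.3, -0.3]
grip_width: 0.009
```

Run:
```python
from h import *
snap('11');goto([.508,-.117,.14],81.3)
s=np.load('side_11.npz');im=s['im']
big=cv2.resize(im[135:205,225:305],(686,600),interpolation=cv2.INTER_CUBIC)
cv2.imwrite('pics/crop11.png',np.clip(big.astype(float)*1.5,0,255).astype(np.uint8)[...,::-1])
e=sensors.state()['ee_pos']
for n,p in [('head',e+[0,0,.02]),('tip',e+[0,0,-.04]),('face',[.508,-.117,.09])]: 
    q=proj('side',p);print(n,q,(q-[225,135])*8.57)
t=np.load('top_11.npz')['im'];cv2.imwrite('pics/crop11t.png',cv2.resize(t[140:230,290:400],(733,600),interpolation=cv2.INTER_CUBIC)[...,::-1])
```

```text
t 17.57 ee [ 0.5098 -0.1187  0.1439] yawz 81.32 F [ 0.1  0.4 -0.3] T [ 0.05 -0.12 -0.03] grip 0.0083 q [-0.39  0.16  1.74 -0.    1.25 -1.81]
rot [0.0009 0.0004 0.0035] | shift in current axes [-0.002   0.0039  0.0014] | in target axes [-0.002   0.0039  0.0014]
head [264.0712013  159.58933646] [334.84019516 210.73061344]
tip [264.52581954 179.5466982 ] [338.73627344 381.76520358]
face [265.22914751 184.32938665] [344.7637942  422.75284361]
```

View pics/crop11.png

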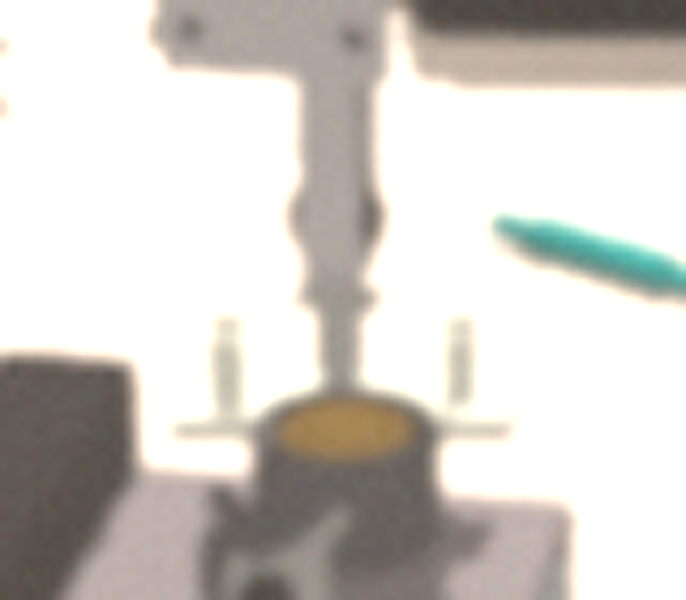

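View pics/crop11t.png

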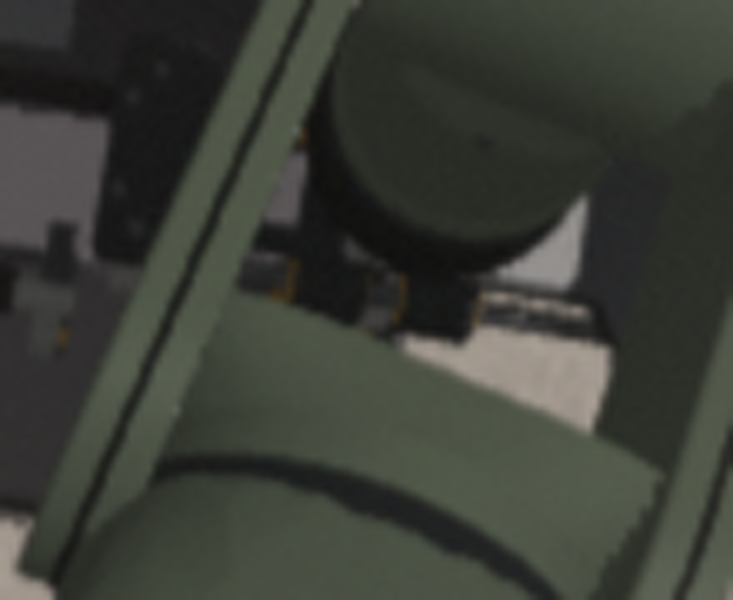

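Run:
```python
from h import *
s=np.load('side_11.npz');P=cloud('side',s['d']);e=sensors.state()['ee_pos']
X,Y,Z=[P[...,i] for i in range(3)]
reg=(abs(X-.508)<.035)&(abs(Y+.117)<.04)
for z0,z1 in [(.106,.112),(.112,.117),(.117,.121),(.121,.126),(.126,.132),(.145,.15),(.155,.165)]:
    w=P[reg&(Z>z0)&(Z<z1)]
    print(z0,len(w),'x',np.median(w[:,0]).round(4),w[:,0].min().round(4),w[:,0].max().round(4),'y',np.median(w[:,1]).round(4),w[:,1].std().round(4))
w=P[reg&(abs(Z-.09)<.004)&(s['im'][...,0].astype(int)-s['im'][...,2]>50)]
print(len(w),w.mean(0),w.min(0),w.max(0))
```

```text
0.106 10 x 0.5108 0.5025 0.5166 y -0.1153 0.0017
0.112 10 x 0.5094 0.5025 0.5164 y -0.1161 0.0019
0.117 9 x 0.5078 0.5022 0.5166 y -0.1136 0.0025
0.121 8 x 0.5107 0.5023 0.5161 y -0.1148 0.0016
0.126 10 x 0.5076 0.5021 0.5162 y -0.1134 0.002
0.145 7 x 0.5067 0.4996 0.5175 y -0.1063 0.0055
0.155 39 x 0.509 0.4939 0.5238 y -0.1054 0.0066
27 [ 0.51043092 -0.12006436  0.08857246] [ 0.49496862 -0.13058236  0.08605968] [ 0.52255289 -0.1073614   0.09093412]
```

Run:
```python
from h import *
for n in('top','side'):
    z=np.load(n+'_0.npz');im=z['im'].astype(int)
    q=proj(n,[.508,-.117,.09]);v,u=np.mgrid[0:420,0:560]
    near=(abs(u-q[0])<22)&(abs(v-q[1])<22)
    m=((im[...,0]-im[...,2])>0.25*im[...,0])&near
    cs,_=cv2.findContours(m.astype(np.uint8),cv2.RETR_EXTERNAL,cv2.CHAIN_APPROX_NONE);c=max(cs,key=cv2.contourArea)
    W=np.array([atz(n,a,b,.09)[:2]*1000 for a,b in c[:,0]]).astype(np.float32)
    print(n,m.sum(),q,'bbox mid',((W.min(0)+W.max(0))/2).round(1),(W.max(0)-W.min(0)).round(1),'hullcentroid',cv2.fitEllipse(W))
    # slot dark pixels in top
    if n=='top':
        sub=im[182:203,326:347].sum(-1);
        d=near&(im.sum(-1)<170)&(np.hypot(u-q[0],v-q[1])<6)
        print('slot',d.sum(),atz(n,u[d].mean(),v[d].mean(),.09))
```

```text
top 283 [336.11705826 190.13099456] bbox mid [ 508.4 -116.7] [44.9 43.8] hullcentroid ((507.84332275390625, -117.33136749267578), (44.48868942260742, 45.11122512817383), 108.12396240234375)
slot 12 [ 0.50836433 -0.11874008  0.09      ]
side 113 [265.22914751 184.32938665] bbox mid [ 508.9 -116.2] [45.5 44.6] hullcentroid ((508.94805908203125, -115.80264282226562), (45.433135986328125, 47.06344985961914), 29.10577392578125)
```

Call:
jog_arm(steps=[[-0.0014,0.006,0.0015,0,0,0,0],[0,0.005,0,0,0,0,0],[0,0.004,0,0,0,0,0],[0,0.003,0,0,0,0,0],[0,0.003,0,0,0,0,0],[0,0,0,0,0,0,0]])

```text
time: 18.32
ee_pos: [0.5075, -0.1172, 0.1211]
eef_rot: [-1.569, 0.119, -0.12]
force: [0.3, -2.8, -0.2]
grip_width: 0.0082
```

```bash
cat > k.py <<'E'
import sys
from h import *
tag=sys.argv[1];snap(tag);goto([.5083,-.1168,.1],81.3)
s=np.load(f'side_{tag}.npz');im=s['im']
big=cv2.resize(im[135:205,225:305],(686,600),interpolation=cv2.INTER_CUBIC)
cv2.imwrite(f'pics/crop{tag}.png',np.clip(big.astype(float)*1.5,0,255).astype(np.uint8)[...,::-1])
E
python3 k.py 12
```

```text
t 18.43 ee [ 0.5075 -0.1172  0.1211] yawz 81.3 F [ 0.  -3.2  0.4] T [-0.61 -0.17  0.02] grip 0.0087 q [-0.39  0.18  1.76 -0.    1.2  -1.81]
rot [0.0011 0.0001 0.0008] | shift in current axes [0.0007 0.0211 0.0005] | in target axes [0.0007 0.0211 0.0005]
```

View pics/crop12.png

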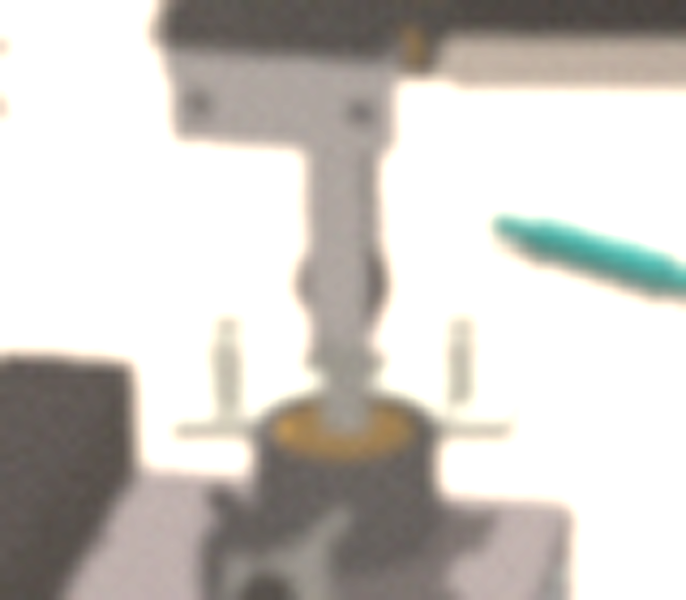

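Key has entered the slot. I'll relieve the sideways bias and press with gentle rocking.

Call:
jog_arm(steps=[[0,0.002,-0.001,0,0,0,0],[0,0.002,0,0,0.08,0,0],[0,0.002,0,0,-0.08,0,0],[0,0.002,0,0,-0.08,0,0],[0,0.001,0,0,0.08,0,0],[0,0.001,0,0,0,0,0],[0,0,0,0,0,0,0]])

```text
time: 19.3
ee_pos: [0.5086, -0.1193, 0.1136]
eef_rot: [-1.571, 0.116, -0.122]
force: [-1.9, -3.6, 9.4]
grip_width: 0.0088
```

```bash
python3 -c "
from h import *
goto([.5083,-.1168,.1],81.3)"
```

```text
t 19.3 ee [ 0.5086 -0.1193  0.1136] yawz 81.33 F [-1.9 -3.6  9.4] T [-0.82  0.51  0.03] grip 0.0088 q [-0.39  0.19  1.76 -0.    1.18 -1.81]
rot [0.0033 0.0005 0.0039] | shift in current axes [-0.0008  0.0136  0.0025] | in target axes [-0.0007  0.0136  0.0025]
```

Call:
jog_arm(steps=[[0,0.002,-0.001,0,0,0,0],[0,0.002,0,0,0.08,0,0],[0,0.002,0,0,-0.08,0,0],[0,0.002,0,0,-0.08,0,0],[0,0.001,0,0,0.08,0,0],[0,0,0,0,0,0,0]])

```text
time: 20.05
ee_pos: [0.5088, -0.1189, 0.1052]
eef_rot: [-1.568, 0.116, -0.123]
force: [-1.3, -0.9, 13.0]
grip_width: 0.0089
```

```bash
python3 k.py 13
```

```text
t 20.15 ee [ 0.5087 -0.1189  0.105 ] yawz 81.29 F [-2.4 -0.3 12.4] T [ 0.1   0.4  -0.03] grip 0.0085 q [-0.4   0.2   1.77  0.    1.17 -1.81]
rot [ 0.0002 -0.0001  0.0039] | shift in current axes [-0.0007  0.005   0.002 ] | in target axes [-0.0007  0.005   0.002 ]
```

View pics/crop13.png

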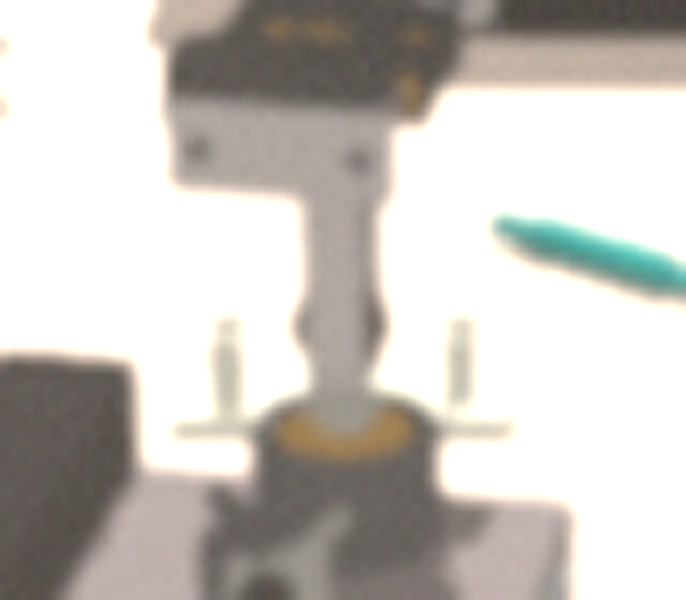

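Collar is about 5 mm above the face, and the side force has gone. Continue.

Call:
jog_arm(steps=[[0,0.002,0,0,0.08,0,0],[0,0.002,0,0,-0.08,0,0],[0,0.002,0,0,-0.08,0,0],[0,0.001,0,0,0.08,0,0],[0,0,0,0,0.08,0,0],[0,0,0,0,-0.08,0,0],[0,0,0,0,0,0,0]])

```text
time: 21.02
ee_pos: [0.509, -0.1187, 0.0997]
eef_rot: [-1.568, 0.115, -0.122]
force: [-5.7, 1.6, 22.2]
grip_width: 0.009
```

```bash
python3 k.py 14
```

```text
t 21.12 ee [ 0.509  -0.1188  0.0998] yawz 81.31 F [-6.1  0.3 22.9] T [0.44 1.06 0.08] grip 0.0089 q [-0.4   0.21  1.77  0.    1.15 -1.82]
rot [0.     0.0001 0.0042] | shift in current axes [-0.001  -0.0002  0.0019] | in target axes [-0.001  -0.0002  0.0019]
```

View pics/crop14.png

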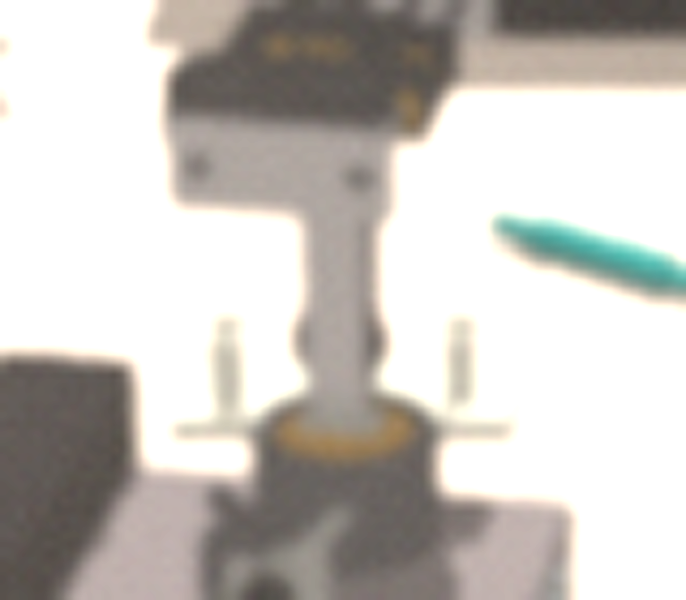

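TCP at 0.0998 puts the head centre at ≈0.120, so nominally home. I'll press a little more to tell the face from a pin.

Call:
jog_arm(steps=[[0,0.0015,0,0,0.08,0,0],[0,0.0015,0,0,-0.08,0,0],[0,0,0,0,-0.08,0,0],[0,0,0,0,0.08,0,0],[0,0,0,0,0,0,0]])

```text
time: 21.75
ee_pos: [0.5092, -0.1188, 0.0996]
eef_rot: [-1.568, 0.116, -0.123]
force: [-11.1, 4.1, 37.9]
grip_width: 0.0084
```

```bash
python3 k.py 15
python3 - <<'E'
from h import *
s=np.load('side_15.npz');P=cloud('side',s['d']);X,Y,Z=[P[...,i] for i in range(3)]
# head disc silhouette beside finger
for v in range(155,190):
    us=[u for u in range(250,280) if abs(X[v,u]-.508)<.03 and abs(Y[v,u]+.117)<.03]
    if us: print(v,us[0],us[-1],'x',X[v,us[0]].round(4),X[v,us[-1]].round(4),'z',np.median(Z[v,us]).round(4),'y',np.median(Y[v,us]).round(4))
E
```

```text
t 21.85 ee [ 0.5092 -0.1189  0.0996] yawz 81.32 F [-11.3   3.3  37.4] T [ 0.95  2.31 -0.  ] grip 0.0085 q [-0.4   0.21  1.77  0.    1.15 -1.82]
rot [0.0003 0.0004 0.0043] | shift in current axes [-0.0012 -0.0004  0.0019] | in target axes [-0.0012 -0.0004  0.0019]
161 260 269 x 0.5197 0.4974 z 0.1657 y -0.1048
162 260 269 x 0.5195 0.4974 z 0.1633 y -0.1037
163 260 269 x 0.5201 0.4974 z 0.1596 y -0.1054
164 260 269 x 0.5199 0.4976 z 0.1569 y -0.105
165 260 269 x 0.5205 0.4977 z 0.1535 y -0.106
166 260 269 x 0.52 0.4973 z 0.1518 y -0.1032
167 260 269 x 0.5201 0.4975 z 0.1484 y -0.1041
168 260 269 x 0.5201 0.4977 z 0.1459 y -0.103
169 260 269 x 0.52 0.4977 z 0.1429 y -0.1034
170 260 269 x 0.5203 0.4977 z 0.1392 y -0.1051
171 260 269 x 0.5206 0.4977 z 0.1365 y -0.1044
172 260 269 x 0.5206 0.4972 z 0.1339 y -0.1035
173 259 269 x 0.5245 0.4966 z 0.1309 y -0.1033
174 259 270 x 0.5247 0.4945 z 0.128 y -0.1031
175 259 270 x 0.5243 0.494 z 0.1246 y -0.1042
176 259 270 x 0.5248 0.4942 z 0.1205 y -0.1063
177 260 269 x 0.5221 0.4969 z 0.118 y -0.1054
178 260 269 x 0.5219 0.4966 z 0.1158 y -0.1037
179 261 268 x 0.5185 0.5 z 0.113 y -0.1032
180 261 268 x 0.5182 0.5006 z 0.1107 y -0.1019
181 259 272 x 0.5272 0.4905 z 0.0987 y -0.1205
182 257 274 x 0.5324 0.4845 z 0.0898 y -0.1321
183 256 275 x 0.5348 0.4812 z 0.0907 y -0.1245
184 255 275 x 0.537 0.481 z 0.0902 y -0.1188
185 255 276 x 0.5363 0.478 z 0.0889 y -0.1151
186 255 276 x 0.5359 0.478 z 0.0893 y -0.1083
187 255 275 x 0.5359 0.4802 z 0.0892 y -0.1025
188 255 275 x 0.5356 0.4802 z 0.0874 y -0.0988
189 255 276 x 0.5352 0.478 z 0.0875 y -0.0932
```

Hard stop: +15 N for 0.2 mm, head at ≈0.120, so the key is fully home. I'll ease the push and turn clockwise (+ about tool y).

Call:
jog_arm(steps=[[-0.001,-0.003,0,0,0,0,0],[0,0,0,0,0.16,0,0],[0,0,0,0,0.16,0,0],[0,0,0,0,0.16,0,0],[0,0,0,0,0.16,0,0],[0,0,0,0,0,0,0]])

```text
time: 22.6
ee_pos: [0.5089, -0.1188, 0.0998]
eef_rot: [-1.479, 0.615, -0.624]
force: [-3.3, 1.4, 21.2]
grip_width: 0.0084
```

```bash
python3 -c "
from h import *
goto([.5090,-.1188,.0997],81.3-90)"
```

```text
t 22.6 ee [ 0.5089 -0.1188  0.0998] yawz 44.59 F [-3.3  1.4 21.2] T [0.34 0.71 0.04] grip 0.0084 q [-0.4   0.21  1.78  0.    1.15 -1.17]
rot [-0.0056  0.93    0.0031] | shift in current axes [0.0001 0.0001 0.0001] | in target axes [-0.      0.0001  0.0001]
```

Call:
jog_arm(steps=[[0,0,0,0,0.16,0,0],[0,0,0,0,0.16,0,0],[0,0,0,0,0.16,0,0],[0,0,0,0,0.16,0,0],[0,0,0,0,0.16,0,0],[0,0,0,0,0.16,0,0],[0,0,0,0,0,0,0]])

```text
time: 23.48
ee_pos: [0.5088, -0.1188, 0.0998]
eef_rot: [-1.114, 1.337, -1.345]
force: [-4.3, 1.3, 20.4]
grip_width: 0.0084
```

```bash
python3 -c "
from h import *
goto([.5090,-.1188,.0997],81.3-90)"
```

```text
t 23.48 ee [ 0.5088 -0.1188  0.0998] yawz -10.4 F [-4.3  1.3 20.4] T [0.34 0.77 0.09] grip 0.0084 q [-0.4   0.21  1.78  0.    1.15 -0.21]
rot [-0.006  -0.0297  0.0002] | shift in current axes [0.     0.0001 0.0002] | in target axes [0.     0.0001 0.0002]
```

Torque is 0.09 N·m, the spring only. I'll turn a bit further to take up the key's play and find the stop.

Call:
jog_arm(steps=[[0,0,0,0,0.04,0,0],[0,0,0,0,0.03,0,0],[0,0,0,0,0,0,0]])

```text
time: 23.85
ee_pos: [0.5088, -0.1187, 0.0998]
eef_rot: [-1.076, 1.387, -1.395]
force: [-5.0, 1.7, 21.0]
grip_width: 0.0086
```

```bash
python3 -c "
from h import *
goto([.5090,-.1188,.0997],81.3-90)"
```

```text
t 23.85 ee [ 0.5088 -0.1187  0.0998] yawz -14.37 F [-5.   1.7 21. ] T [0.31 0.74 0.1 ] grip 0.0086 q [-0.4   0.21  1.78  0.    1.15 -0.15]
rot [-0.006  -0.099  -0.0001] | shift in current axes [0.     0.0001 0.0002] | in target axes [0.0001 0.0001 0.0002]
```

Call:
jog_arm(steps=[[0,0,0,0,0.03,0,0],[0,0,0,0,0.03,0,0],[0,0,0,0,0,0,0]])

```text
time: 24.22
ee_pos: [0.5088, -0.1186, 0.0998]
eef_rot: [-1.041, 1.429, -1.437]
force: [-3.6, 2.5, 20.4]
grip_width: 0.0088
```

```bash
python3 k.py 16;python3 -c "
from h import *
t=np.load('top_16.npz')['im'];cv2.imwrite('pics/crop16t.png',cv2.resize(t[140:230,290:400],(733,600),interpolation=cv2.INTER_CUBIC)[...,::-1])"
```

```text
t 24.32 ee [ 0.5088 -0.1186  0.0997] yawz -17.79 F [-3.9  2.1 21.4] T [0.36 0.72 0.15] grip 0.0086 q [-0.4   0.21  1.78  0.    1.15 -0.09]
rot [-0.0052 -1.7295  0.0045] | shift in current axes [-0.0016 -0.0003 -0.0011] | in target axes [-0.0008 -0.0003  0.0017]
```

View pics/crop16.png

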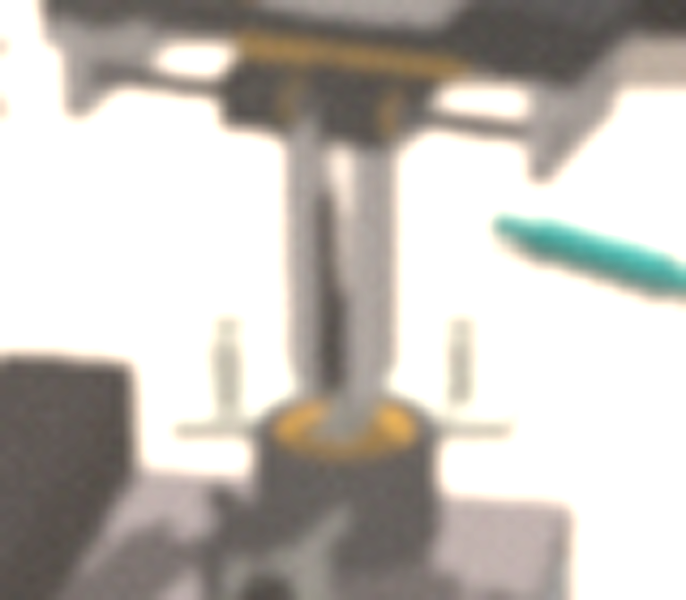

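Key turned: blade plane rotated, collar on the face at crop (343,425). Torque is starting to rise. One small step further to confirm the stop.

Call:
jog_arm(steps=[[0,0,0,0,0.025,0,0],[0,0,0,0,0,0,0],[0,0,0,0,0,0,0]])

```text
time: 24.7
ee_pos: [0.5089, -0.1186, 0.0998]
eef_rot: [-1.027, 1.447, -1.455]
force: [-4.2, 2.9, 20.4]
grip_width: 0.0086
```

```bash
python3 -c "
from h import *
goto([.5090,-.1188,.0997],81.3)"
```

```text
t 24.7 ee [ 0.5089 -0.1186  0.0998] yawz -19.23 F [-4.2  2.9 20.4] T [0.35 0.76 0.15] grip 0.0086 q [-0.4   0.21  1.78  0.    1.15 -0.06]
rot [-0.0054 -1.7545  0.0044] | shift in current axes [0.0001 0.0001 0.0002] | in target axes [ 0.0002  0.0001 -0.0002]
```

Call:
jog_arm(steps=[[0,0,0,0,0.04,0,0],[0,0,0,0,0,0,0],[0,0,0,0,0,0,0]])

```text
time: 25.08
ee_pos: [0.5089, -0.1185, 0.0997]
eef_rot: [-1.003, 1.475, -1.483]
force: [-3.3, 2.1, 21.2]
grip_width: 0.0084
```

```bash
python3 k.py 17;python3 -c "
from h import *
t=np.load('side_17.npz')['im']
cv2.imwrite('pics/crop17s.png',np.clip(cv2.resize(t[170:200,245:285],(800,600),interpolation=cv2.INTER_CUBIC)[...,::-1]*1.5,0,255).astype(np.uint8))"
```

```text
t 25.18 ee [ 0.5089 -0.1185  0.0997] yawz -21.5 F [-3.6  3.4 20.9] T [0.4  0.75 0.19] grip 0.009 q [-0.4   0.21  1.78  0.    1.15 -0.02]
rot [-0.0056 -1.7942  0.0043] | shift in current axes [-0.0014 -0.0003 -0.0012] | in target axes [-0.0008 -0.0003  0.0016]
```

View pics/crop17s.png

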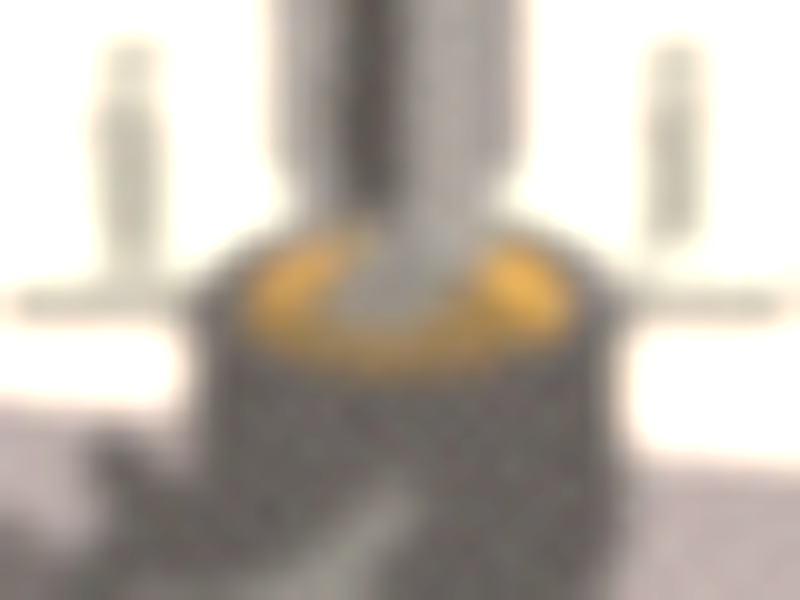

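View pics/side_17.png

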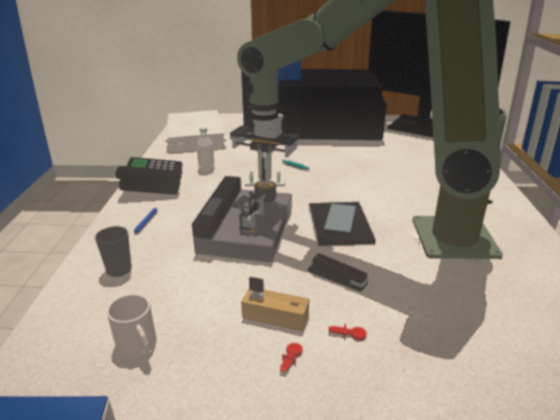

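The torque now rises much faster than the spring alone (0.09 → 0.19 N·m over 0.19 rad), so the plug is at or very near its stop. The key is home and gripped, and the square key is still in the stand at (257,285). Handing in.

```bash
python3 -c "
from h import *
print(ticket.job_done()); goto([.5090,-.1188,.0997],81.3)"
```

```text
the job is handed in; nothing more can be done
None
the job is handed in; nothing more can be done
```

I finished both parts and handed the job in at about 25 s, with the arm still gripping the turned key. No verdict is reported on handing in.

- **Roller:** It is in both fork clips and released. The first press came down too far back and rode on the jaw ramp, so I backed up, shifted it forward and pressed again. Pressing at the bottom gave 21 N with only 0.5 mm of travel. After release, its top measured 92–94 mm along its length (94 expected), and both views showed the jaw closed over the ends.
- **Key:** The round-headed key went in with slight rocking to a hard stop, with its head centre at about 120 mm (120 expected).
- **Lock:** I turned the gripper 1.79 rad clockwise in all. The torque stayed near the spring's 0.1 N·m, then climbed to 0.19 at the end, which fits the plug at its stop with the key's play taken up. I inferred the plug angle from this torque rise and the stated play; I could not see it directly.
- **Last checks:** The grip was still 9 mm wide on the key, pressing down with about 21 N. The square key was still in its stand in the last picture, and I did not touch the red and turquoise look-alikes.

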